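Spot under the needle, spacer in, tile held to the fence

TASK

Keeping the white test tile down on the fixture plate, slide it until its dark spot is centred under the needle tip with the tile's back edge against the fence. Then lower the brass spacer into the gap beside the tile that is wide enough for it, until it stands upright on the plate, and let go of the spacer. Finally go back to the tile and press it flush against the fence with the gripper, finishing while still holding it pressed there with the spot under the tip; do not touch the needle stand, and leave the other things on the desk alone.

Things in the scene. Friction and masses are not known exactly. Their poses are not given: they have to be found in the camera images.
- fixture: grey fixture plate lying flat on the desk, fixed, 210 (x) x 250 (y) x 10 mm high; origin at the centre of its underside. Its +x points away from the robot, towards the fence and needle stand. Work on it slides on its top, 10 mm above its origin; the top has a slippery coating (friction coefficient about 0.15)
- fence: bright steel bar fixed on the plate along the plate's y, 14 (x) x 140 (y) x 16 mm high; origin at the centre of its underside, 52 mm along the plate's x from the plate's origin; the face that the tile is pressed against is its -x face, 45 mm along the plate's x
- thin_stop: dark steel end stop fixed on the plate, 100 (x) x 16 (y) x 14 mm high; origin at the centre of its underside, on the plate top at x = -10 mm and y = +92 or -92 mm in the plate's frame (either end). With the spot under the tip, the gap between it and the tile is 34 mm
- thick_stop: dark steel end stop fixed on the plate at the other end, 100 (x) x 40 (y) x 14 mm high; origin at the centre of its underside. With the spot under the tip, the gap between it and the tile is 22 mm, too narrow for the spacer
- needle_stand: fixed stand behind the fence, 72 mm high above the plate: a foot 36 (x) x 60 (y) mm, a post and an arm that reaches over the fence and carries the needle; origin at the centre of the foot's underside, 85 mm along the plate's x, on the plate top. Must not be touched
- needle_tip (a point): point of the needle, 17 mm above the plate top, 5 mm above the tile's top, 58 mm in front (-x) of the stand's origin; in the plate's frame x = 27 mm, y = 0. The needle hangs from a chuck 16 mm across
- tile: loose white ceramic tile lying on the plate between the stops, 110 (x) x 100 (y) x 12 mm high, 0.26 to 0.48 kg, with an upright square aluminium stud bonded on it to hold it by; origin at the centre of the tile's underside, its +x edge is the back edge that goes against the fence. It starts some 9 to 16 mm short of the fence, turned a little
- stud_top (a point): centre of the stud's top. The stud is 20 x 20 mm, sides parallel to the tile's, rises 34 mm above the tile's top (top 46 mm above the tile's underside), axis 30 mm from the tile's centre towards its front (-x)
- spot (a point): centre of the dark blue round spot, 12 mm across, on the tile's top, 37 mm from the tile's centre towards its back edge (+x), y = 0
- spacer: loose brass block with a dark band near its top, standing upright on the desk, 40 (x) x 30 (y) x 60 mm high, about 0.2 kg; origin at the centre of its underside. In the gap its 30 mm side lies across the gap, along the plate's y
- jaw_insert: bystander: dark serrated steel wedge, 64 x 28 x 19 mm, loose on the desk; it and the spacer lie on opposite sides of the fixture, either way round; origin at the centre of its underside
- weight: bystander: brass check weight with a knob, 38 mm across, 60 mm high; origin at the centre of its underside
- coupon: bystander: flat steel test strip 20 x 165 x 4 mm, loose on the desk in front of the fixture; origin at the centre of its underside
- marker_pen: bystander: marker pen 135 mm long, loose on the desk to the front right; origin at the centre of its underside
There are look-alikes about, which are no part of the job. Leave any blue or orange look-alike of the spacer alone.

How it is judged (in metres and radians):
On the way, in this order (a step that is already met when the one before it is completed fails the run):
1. the tile lies flat with its spot under the needle tip (horizontal distance between needle_tip and spot below 0.006 m and z of tile in the frame of fixture below 0.0125 m), for 0.2 s.
2. the spacer stands on the plate in the gap between the tile and a stop, released (z of spacer in the frame of fixture below 0.0125 m and angle between spacer's own z axis and vertical below 0.08 rad and x of spacer in the frame of fixture between -0.055 and 0.035 m and (y of spacer in the frame of fixture between 0.057 and 0.072 m or y of spacer in the frame of fixture between -0.072 and -0.057 m) and contact force between the fingers and spacer below 0.3 N), for 0.2 s.
At the end, for the whole second after the job is handed in: spot within 6 mm of the tip seen from above; tile flat, back edge within 2.5 mm of the fence and 0.03 rad of parallel; fingers on the tile, which bears on the fence with over 2 N; spacer upright on the plate between tile and stop, in the middle 90 mm of their length, untouched; all at rest (all of step 1 and all of step 2 and x of tile in the frame of fixture above -0.0125 m and angle between the x axis of tile and the x axis of fixture, either way round below 0.03 rad and contact force between tile and fence above 2 N and contact force between the fingers and tile above 2 N and linear speed of each of tile, spacer below 0.01 m/s); the arm keeps its last pose, push and grip.
It fails at once if the tile is lifted more than 10 mm off the plate (z of tile in the frame of fixture above 0.02 m).
It fails at once if the needle stand is touched with more than 1 N (contact force between needle_stand and anything else above 1 N).
It fails at once if a bystander (jaw insert, weight, test strip, marker pen) is moved by more than 20 mm (distance of any of jaw_insert, weight, coupon, marker_pen from where it was at the start of the episode above 0.02 m).
It also fails if it takes over 67 s, if anything falls off the work surface, if the arm or the gripper's body presses on something with over 40 N, if the wrist force passes 120 N, or if a joint passes its speed limit or range.

ROBOT

A 6-joint arm with a two-finger parallel gripper is mounted at the origin on a cart in front of the work surface, level with it; the furniture and walls round the work are solid. World frame = base frame: x ahead of the robot, y to its left, z up, the work surface at z = 0. Lengths are in mm, angles in rad, forces in N, time in s.
With the tool pointing down it reaches from about 350 to 1000 mm from the base axis. Payload 7.1 kg.
Tool frame: the origin (TCP) lies on the centre line of the jaws, within the pads' length; the fingertips stand 25 mm ahead of it and the grasp point (between the pads) lies 6 mm ahead of it; z points along the fingers, x is the direction in which the jaws open and shut, and the axes are right-handed (so a half turn about z gives the same grasp; the last joint's range is limited). The gripper opens to 85 mm and grips with 20 to 120 N. Pads are 22 mm wide; open, the fingers measure 114 mm over their backs; the gripper's body (76 mm by 85 mm) begins 54 mm behind the grasp point. The pads swing forward as they close: fully open they stand 13 mm farther back than shut.
Start: joints at [-1.275, 0.423, 1.63, -0, 1.089, -0.019], TCP at [193.534, -594.264, 256.319] pointing down, gripper open.
Joint ranges: [-3, 3], [-0.9, 2.11], [0.09, 2.58], [-1.31, 4.45], [0.11, 2.69], [-2.54, 2.54]. Speed limits (rad/s): [2.39, 2.39, 3.01, 3.14, 3.14, 3.14].

INTERFACE

Orientations are given as a rotation vector (axis times angle).
In Python, from workcell import status, cams, arm gives the robot as it stands. The module is installed in compiled form; this text tells all that it offers.
- The arm moves only by the tool jog_arm, never from a script. Its argument "commands" is a list of rows, each an object of numbers: "dx", "dy", "dz": the shift along the tool's x, y, z in mm; "wx", "wy", "wz": the turn, a rotation vector about the tool's x, y, z in rad; "grip": the finger opening in mm, from 0 to 85.4. A call has 1 to 20 rows; each row shifts and turns the pose as measured when the row begins, along the tool's axes as they then stand; what a row does not reach is not made up. A row lasts 1/10 s, in which the tool goes at most 50 mm and 8.59 degrees, less where a joint would pass 70% of its speed; a pose out of reach is approached as far as the arm can. A call is refused whole if a number of a shift passes 50 or a number of a turn 0.15, either way. A call with a gripper value outside its range is refused whole. The fingers move at their own pace and stop on an object; the grip force is fixed at half the most. Time passes only in rows, so rows that do not move let the fingers close. It gives the time, the measured TCP pose, the force and the opening at its end, in the units of the state.
- status.get_state(): the state, without advancing time (a new reading comes with each control period).
- cams.snapshot(name): name is "scene" or "top"; returns (picture, depth): 384x512x3 uint8, blue, green, red; 384x512 float32, mm along the optical axis (not along the pixel's ray), 0 where there is no reading.
- cams.get_calibration(name): a dict with "mtx" (3x3 intrinsics, pixels), "cam_to_world" (4x4, takes a point from camera to world coordinates). Camera axes: x right, y up, looking along -z (the intrinsics and any distortion apply to the point x, -y, -z); pixel columns grow to the right and rows downward; lengths in mm; the calibration is good to about 2 mm. A picture is of the moment at which its call begins. get_calibration takes no time and is no camera call.
- arm.hand_in(): hands the job in, once; it reports no verdict.
The state is a dict: "time_s": time; "qpos": joint angles; "qd": joint speeds; "effort": joint torques, N m; "tcp_pos": TCP position; "eef_rot": TCP orientation; "ft_force": force on the tool from outside, world axes, zero at the start; "torque": the same for the moment, N m; "opening": opening from 0.0 (shut) to 1.0 (fully open).
Only numpy, scipy, OpenCV 4.12 (cv2) and the standard library are available. Lean on these libraries where they do the work, as an engineer would, in place of code of your own. Each camera call takes 0.05 s, during which the arm holds its last target. There are 200 camera calls.

## Working session

There is one attempt and no reset: what is moved stays moved. The work goes in short steps, Python scripts to look and compute and a tool call to move; the robot and the scene stay as the last step left them, time stands still between calls to the robot, and variables do not carry over. Pictures are saved under pics/ and viewed, about 8 in all and at most 12, crops included, and the job is handed in when it is done.

Besides the shell and the picture viewer there is one more tool, called after "Call:" in YAML: its name, and indented under it one key for each argument. jog_arm: Moves the arm, as the interface text tells. Its arguments: {"type":"object","properties":{"commands":{"type":"array","items":{"type":"object","properties":{"dx":{"type":"number"},"dy":{"type":"number"},"dz":{"type":"number"},"wx":{"type":"number"},"wy":{"type":"number"},"wz":{"type":"number"},"grip":{"type":"number"}}}}},"required":["commands"]}

```bash
mkdir -p pics
cat > h.py <<'E'
import numpy as np, cv2
from workcell import status, cams, arm
def snap(n,f=None):
    p,d=cams.snapshot(n)
    if f: cv2.imwrite('pics/'+f,p)
    np.savez('/tmp/%s.npz'%n,p=p,d=d)
    return p,d
def ray(n,u,v):
    c=cams.get_calibration(n);K=np.array(c['mtx']);T=np.array(c['cam_to_world'])
    r=np.array([(u-K[0,2])/K[0,0],-(v-K[1,2])/K[1,1],-1.])
    return T[:3,3],T[:3,:3]@r
def onz(n,u,v,z):
    o,r=ray(n,u,v); return o+r*(z-o[2])/r[2]
def atd(n,u,v,d):
    o,r=ray(n,u,v); return o+r*d
E
python3 - <<'E'
from h import *
np.set_printoptions(precision=3,suppress=True)
a,_=snap('scene','s1.png');b,_=snap('top','t1.png')
for n in('scene','top'):
    c=cams.get_calibration(n);print(c)
print(status.get_state())
E
```

```text
{'mtx': array([[350.634,   0.   , 252.393],
       [  0.   , 350.634, 184.555],
       [  0.   ,   0.   ,   1.   ]]), 'cam_to_world': array([[ -0.796,   0.258,  -0.548, -24.008],
       [ -0.606,  -0.324,   0.727, 663.934],
       [  0.01 ,   0.91 ,   0.414, 486.474],
       [  0.   ,   0.   ,   0.   ,   1.   ]])}
{'mtx': array([[452.055,   0.   , 256.025],
       [  0.   , 452.055, 189.238],
       [  0.   ,   0.   ,   1.   ]]), 'cam_to_world': array([[   0.005,    0.987,   -0.164,  345.511],
       [  -1.   ,    0.001,   -0.024,  -34.569],
       [  -0.024,    0.164,    0.986, 1194.138],
       [   0.   ,    0.   ,    0.   ,    1.   ]])}
{'time_s': 0.1, 'qpos': array([-1.275,  0.424,  1.631,  0.   ,  1.089, -0.019]), 'qd': array([-0.002, -0.001, -0.002, -0.001, -0.   ,  0.001]), 'effort': array([ -0.   , -55.843, -28.245,  -0.   ,   0.003,   0.   ]), 'tcp_pos': array([ 193.378, -593.847,  255.616]), 'eef_rot': array([-2.541,  1.845,  0.002]), 'ft_force': array([0.259, 0.25 , 0.304]), 'torque': array([-0.047,  0.027,  0.009]), 'opening': 0.9991900965614294}
```

View pics/s1.png

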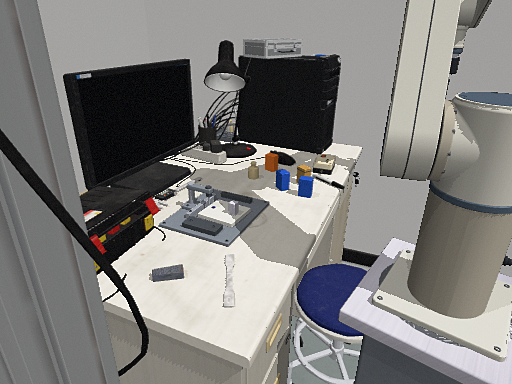

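View pics/t1.png

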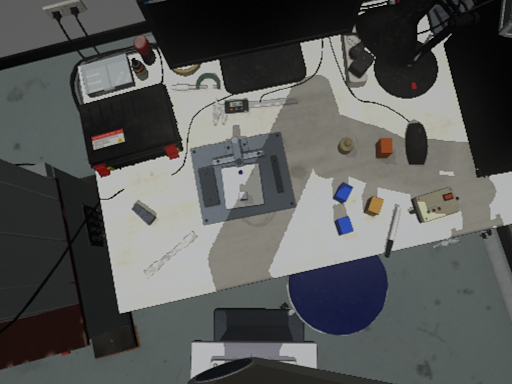

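The scene view shows the plate near (215,215) with the jaw insert at (168,272). The top view puts the plate at about (243,178), the blue look-alikes at (343,192) and (345,225), the weight at (346,145), an orange block at (385,147) and a yellower block at (375,205). I'll zoom in for detail.

Run:
```python
from h import *
b=np.load('/tmp/top.npz')['p'];a=np.load('/tmp/scene.npz')['p']
x=cv2.resize(b[125:240,185:305],None,fx=5,fy=5,interpolation=cv2.INTER_CUBIC)
y=cv2.resize(b[130:245,325:415],(240,306))
z=cv2.resize(a[140:205,235:325],(200,145))
o=np.zeros((575,800,3),np.uint8);o[:575,:520]=x[:575,:520];o[:306,550:790]=y;o[320:465,560:760]=z
cv2.imwrite('pics/c1.png',o)
```

```text
(no output)
```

View pics/c1.png

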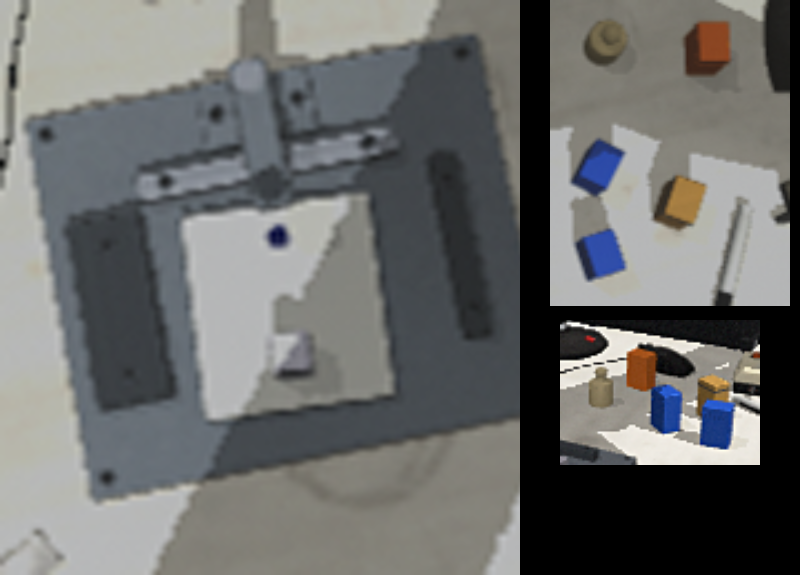

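The spacer is the ochre block at top (375,205). The thin stop is on the right (-y) side, so the wide gap is there. The tile corners, spot and stud are clear.

```bash
cat >> h.py <<'E'
def hmap(n,d):
    c=cams.get_calibration(n);K=np.array(c['mtx']);T=np.array(c['cam_to_world'])
    v,u=np.mgrid[:384,:512]
    r=np.stack([(u-K[0,2])/K[0,0],-(v-K[1,2])/K[1,1],-np.ones(u.shape)],-1)*d[...,None]
    return r@T[:3,:3].T+T[:3,3]
def quad(m):
    c=max(cv2.findContours(m.astype(np.uint8),cv2.RETR_EXTERNAL,cv2.CHAIN_APPROX_NONE)[0],key=cv2.contourArea)
    return c[:,0,:].astype(float)
def rect(n,m,z):
    p=np.array([onz(n,u,v,z)[:2] for u,v in quad(m)],np.float32)
    return cv2.minAreaRect(p), p
E
python3 - <<'E'
from h import *
np.set_printoptions(precision=1,suppress=True)
f=np.load('/tmp/top.npz');p,d=f['p'],f['d']
X=hmap('top',d);Z=X[...,2]
for r,c,w in[(150,290,'desk'),(165,225,'tile'),(205,215,'plate'),(190,217,'tile'),(150,285,'desk'),(145,270,'plate'),(205,375,'sp'),(203,376,'sp')]: print(w,Z[r-1:r+2,c-1:c+2].round(1).tolist())
# plate corners by hand
for u,v in[(28,120),(475,37),(95,500),(45,134),(461,51),(107,477)]: print('plate',onz('top',185+u/5-.4,125+v/5-.4,10))
for u,v in[(181,217),(365,195),(396,393),(210,419)]: print('tile',onz('top',185+u/5-.4,125+v/5-.4,22))
hsv=cv2.cvtColor(p,cv2.COLOR_BGR2HSV)
roi=np.zeros((384,512),bool);roi[160:185,220:265]=1
m=roi&(hsv[...,0]>105)&(hsv[...,0]<135)&(hsv[...,1]>120)
print('spot px',np.argwhere(m).mean(0)[::-1],m.sum(),onz('top',*np.argwhere(m).mean(0)[::-1],22))
roi[:]=0;roi[160:185,220:265]=0
roi[185:225,355:392]=1
m=roi&(hsv[...,1]>80)&(hsv[...,0]>8)&(hsv[...,0]<35)
q=m&(Z>50)
print('spacer',m.sum(),q.sum(),np.median(Z[q]),rect('top',q,60)[0], X[q].mean(0))
E
```

```text
desk [[-0.7, -0.4, -3.7], [0.7, -2.4, -4.4], [-0.0, -1.4, -3.1]]
tile [[9.2, 6.7, 12.9], [8.5, 8.9, 2.3], [9.6, 8.4, 5.4]]
plate [[24.1, 22.6, 22.5], [17.5, 8.1, 12.0], [9.5, 8.8, 9.8]]
tile [[24.9, 15.9, 9.9], [21.9, 23.5, 6.9], [23.0, 18.0, 6.9]]
desk [[7.3, 1.7, 1.6], [5.5, -0.1, -5.0], [7.8, -5.5, 2.1]]
plate [[8.1, 7.4, 10.8], [10.9, 13.8, 4.5], [4.0, 5.4, 4.9]]
sp [[58.7, 59.3, 53.7], [56.9, 61.5, 55.5], [57.8, 58.1, 59.6]]
sp [[59.2, 54.9, 61.0], [58.7, 61.4, 63.0], [59.3, 53.7, 59.9]]
plate [653.3 173.   10. ]
plate [699.2 -68.9  10. ]
plate [447.6 131.7  10. ]
plate [645.5 163.5  10. ]
plate [691.4 -61.3  10. ]
plate [459.7 125.6  10. ]
tile [597.   87.8  22. ]
tile [609.   -9.9  22. ]
tile [503.  -26.6  22. ]
tile [489.1  70.7  22. ]
spot px [240.  171.7] 7 [587.   36.6  22. ]
spacer 233 188 58.537372020644625 ((494.509765625, -306.51666259765625), (29.74827003479004, 40.325347900390625), 69.76464080810547) [ 494.7 -306.9   58.3]
```

```bash
cat >> h.py <<'E'
from scipy.spatial.transform import Rotation as R
from scipy.ndimage import map_coordinates
def edge(n,img,p0,p1,z,w=4):
    """subpixel straight edge between two approx pixels -> (point, direction) on plane z in world xy"""
    g=img.astype(float).mean(2) if img.ndim==3 else img
    p0,p1=np.array(p0,float),np.array(p1,float);t=(p1-p0)/np.linalg.norm(p1-p0);nn=np.array([-t[1],t[0]])
    s=np.arange(-w,w+.01,.25);P=[]
    for a in np.linspace(.1,.9,60):
        c=p0+a*(p1-p0);q=c+s[:,None]*nn
        pr=map_coordinates(g,[q[:,1],q[:,0]],order=1);gr=np.abs(np.gradient(np.convolve(pr,np.ones(3)/3,'valid')))
        i=gr.argmax();k=slice(max(0,i-3),i+4);P.append(c+nn*(s[1:-1][k]*gr[k]).sum()/gr[k].sum())
    W=np.array([onz(n,*q,z)[:2] for q in P],np.float32)
    for _ in range(3):
        vx,vy,x,y=cv2.fitLine(W,cv2.DIST_HUBER,0,.01,.01).ravel()
        e=(W-[x,y])@[-vy,vx];W=W[np.abs(e)<max(1.5,2*np.median(np.abs(e)))]
    return np.array([x,y]),np.array([vx,vy]),len(W),np.abs(e).mean()
def inter(a,b):
    s=np.linalg.solve(np.c_[a[1],-b[1]],b[0]-a[0]);return a[0]+s[0]*a[1]
ang=lambda l:np.degrees(np.arctan2(l[1][1],l[1][0]))%90
E
cat > m.py <<'E'
from h import *
np.set_printoptions(precision=2,suppress=True)
f=np.load('/tmp/top.npz');p=f['p']
C=lambda u,v:(185+u/5-.4,125+v/5-.4)
def E(a,b,z,w=2.5): 
    l=edge('top',p,C(*a),C(*b),z,w);print(a,b,'ang %.2f n %d res %.2f'%(ang(l),l[2],l[3]));return l
print('plate');L=E((28,120),(95,500),10);T=E((28,120),(225,83),10);T2=E((290,71),(475,37),10);B=E((95,500),(205,480),10);Rr=E((475,37),(518,270),10)
print('tile');tl=E((181,217),(210,419),22);tr=E((365,195),(396,393),22);tf=E((210,419),(396,393),22);tb=E((181,217),(365,195),22)
print('stops');kr=E((142,210),(175,397),24);nl=E((430,158),(466,338),24);nr=E((458,150),(492,332),24);kl=E((66,225),(102,410),24)
fx=E((140,200),(245,182),26)
import pickle;pickle.dump(dict(L=L,T=T,B=B,Rr=Rr,tl=tl,tr=tr,tf=tf,tb=tb,kr=kr,nl=nl,nr=nr,kl=kl,fx=fx),open('/tmp/e.pkl','wb'))
th=np.radians(11.4);ex=np.array([np.cos(th),np.sin(th)]);ey=np.array([-ex[1],ex[0]])
for k,l in dict(L=L,kl=kl,kr=kr,tl=tl,tr=tr,nl=nl,nr=nr,Rr=Rr).items(): 
    # y-coordinate at plate mid x
    m=np.array([570,38.]);s=((m-l[0])@ex)/(l[1]@ex);print(k,'y',(l[0]+s*l[1]-m)@ey)
for k,l in dict(T=T,T2=T2,fx=fx,tb=tb,tf=tf,B=B).items():
    m=np.array([570,38.]);s=((m-l[0])@ey)/(l[1]@ey);print(k,'x',(l[0]+s*l[1]-m)@ex)
c=np.mean([inter(a,b) for a in(tl,tr) for b in(tf,tb)],0);print('tile c',c,(c-m)@ex,(c-m)@ey)
E
python3 m.py
```

```text
plate
(28, 120) (95, 500) ang 11.41 n 60 res 0.53
(28, 120) (225, 83) ang 11.83 n 60 res 0.60
(290, 71) (475, 37) ang 10.54 n 53 res 0.56
(95, 500) (205, 480) ang 11.73 n 60 res 0.47
(475, 37) (518, 270) ang 11.25 n 59 res 0.44
tile
(181, 217) (210, 419) ang 7.57 n 60 res 0.39
(365, 195) (396, 393) ang 7.87 n 60 res 0.45
(210, 419) (396, 393) ang 7.93 n 60 res 0.49
(181, 217) (365, 195) ang 7.80 n 47 res 0.50
stops
(142, 210) (175, 397) ang 11.40 n 60 res 0.40
(430, 158) (466, 338) ang 11.28 n 60 res 0.39
(458, 150) (492, 332) ang 11.59 n 55 res 0.59
(66, 225) (102, 410) ang 11.19 n 60 res 0.53
(140, 200) (245, 182) ang 11.80 n 60 res 0.48
L y 117.88913737486854
kl y 104.7959780652656
kr y 62.03178492632575
tl y 45.819731304017665
tr y -53.86321965989656
nl y -89.72799306294259
nr y -108.02535044248583
Rr y -132.13234661035466
T x 111.87735861010309
T2 x 111.78908155239401
fx x 48.656269136736036
tb x 33.50073130177754
tf x -75.67296391039955
B x -102.45890994383531
tile c [549.69  31.19] -21.25456190310075 -2.6619417754152863
```

```bash
cat >> h.py <<'E'
O=np.array([575.9,31.95]);TH=np.radians(11.4)
def W(x,y): return O+np.array([[np.cos(TH),-np.sin(TH)],[np.sin(TH),np.cos(TH)]])@[x,y]
def go(xy,z,yaw):
    s=status.get_state();M=R.from_rotvec(s['eef_rot']);m=M.as_matrix();y0=np.degrees(np.arctan2(m[1,0],m[0,0]))
    T=R.from_euler('ZYX',[yaw,0,180],degrees=True)
    w=[(M.inv()*R.from_euler('Z',k,degrees=True)*T).as_rotvec() for k in(0,180)]
    d=np.array([*xy,z])-s['tcp_pos']
    print('t %.2f tcp %s yaw %.2f tilt %.3f q %s F %s op %.3f'%(s['time_s'],s['tcp_pos'].round(2),y0,np.arccos(-m[2,2]),s['qpos'].round(2),s['ft_force'].round(1),s['opening']))
    print('turn',[i.round(4) for i in w],'shift now-axes',(m.T@d).round(2),'after-turn axes',(T.as_matrix().T@d).round(2))
E
python3 -c "
from h import *
go((520,27.1),150,7.8)
go((494.5,-306.5),150,69.8-90)
print(W(-20,-67),W(-40,0))"
```

```text
t 0.10 tcp [ 193.38 -593.85  255.62] yaw -71.97 tilt 0.001 q [-1.28  0.42  1.63  0.    1.09 -0.02] F [0.3 0.2 0.3] op 0.999
turn [array([-1.0000e-03,  1.1000e-03, -1.3922e+00]), array([1.2000e-03, 1.0000e-03, 1.7494e+00])] shift now-axes [-489.17 -502.81  106.31] after-turn axes [ 407.87 -570.87  105.62]
t 0.10 tcp [ 193.38 -593.85  255.62] yaw -71.97 tilt 0.001 q [-1.28  0.42  1.63  0.    1.09 -0.02] F [0.3 0.2 0.3] op 0.999
turn [array([-7.000e-04,  1.300e-03, -9.035e-01]), array([1.5000e-03, 8.0000e-04, 2.2381e+00])] shift now-axes [-179.86 -375.28  105.88] after-turn axes [ 183.38 -373.65  105.62]
[569.53761831 -37.68131551] [536.68915302  24.04370638]
```

Call:
jog_arm:
  commands:
    - {"wz": -0.139,"grip": 50}
    - {"wz": -0.139}
    - {"wz": -0.139}
    - {"wz": -0.139}
    - {"wz": -0.139}
    - {"wz": -0.139}
    - {"wz": -0.139}
    - {"wz": -0.139}
    - {"wz": -0.139}
    - {"wz": -0.139}

```text
schema error: expected keys dx, dy, dz, wx, wy, wz, grip
```

Call:
jog_arm:
  commands:
    - {"dx": 29,"dy": -41,"dz": 5}
    - {"dx": 29,"dy": -41,"dz": 5}
    - {"dx": 29,"dy": -41,"dz": 5}
    - {"dx": 29,"dy": -41,"dz": 5}
    - {"dx": 29,"dy": -41,"dz": 5}
    - {"dx": 29,"dy": -41,"dz": 5}
    - {"dx": 29,"dy": -41,"dz": 5}
    - {"dx": 29,"dy": -41,"dz": 5}
    - {"dx": 29,"dy": -41,"dz": 5}
    - {"dx": 29,"dy": -41,"dz": 5}
    - {"dx": 29,"dy": -41,"dz": 5}
    - {"dx": 29,"dy": -41,"dz": 5}

```text
schema error: expected keys dx, dy, dz, wx, wy, wz, grip
```

```bash
python3 -c "
from h import *
go((520,27.1),110,7.8)"
```

```text
t 0.10 tcp [ 193.38 -593.85  255.62] yaw -71.97 tilt 0.001 q [-1.28  0.42  1.63  0.    1.09 -0.02] F [0.3 0.2 0.3] op 0.999
turn [array([-1.0000e-03,  1.1000e-03, -1.3922e+00]), array([1.2000e-03, 1.0000e-03, 1.7494e+00])] shift now-axes [-489.12 -502.81  146.31] after-turn axes [ 407.87 -570.87  145.62]
```

Call:
jog_arm:
  commands:
    - {"dx": 0,"dy": 0,"dz": 0,"wx": 0,"wy": 0,"wz": -0.139,"grip": 50}
    - {"dx": 0,"dy": 0,"dz": 0,"wx": 0,"wy": 0,"wz": -0.139,"grip": 50}
    - {"dx": 0,"dy": 0,"dz": 0,"wx": 0,"wy": 0,"wz": -0.139,"grip": 50}
    - {"dx": 0,"dy": 0,"dz": 0,"wx": 0,"wy": 0,"wz": -0.139,"grip": 50}
    - {"dx": 0,"dy": 0,"dz": 0,"wx": 0,"wy": 0,"wz": -0.139,"grip": 50}
    - {"dx": 0,"dy": 0,"dz": 0,"wx": 0,"wy": 0,"wz": -0.139,"grip": 50}
    - {"dx": 0,"dy": 0,"dz": 0,"wx": 0,"wy": 0,"wz": -0.139,"grip": 50}
    - {"dx": 0,"dy": 0,"dz": 0,"wx": 0,"wy": 0,"wz": -0.139,"grip": 50}
    - {"dx": 0,"dy": 0,"dz": 0,"wx": 0,"wy": 0,"wz": -0.139,"grip": 50}
    - {"dx": 0,"dy": 0,"dz": 0,"wx": 0,"wy": 0,"wz": -0.139,"grip": 50}

```text
time_s: 1.1
tcp_pos: [192.5, -590.8, 250.6]
eef_rot: [-3.117, -0.295, 0.004]
ft_force: [-0.5, -0.2, -0.1]
opening: 0.584
```

```bash
python3 -c "
from h import *
go((520,27.1),110,7.8)"
```

```text
t 1.10 tcp [ 192.47 -590.79  250.64] yaw 10.83 tilt 0.011 q [-1.27  0.43  1.64 -0.    1.09 -1.46] F [-0.5 -0.2 -0.1] op 0.584
turn [array([-0.0112,  0.0015,  0.0529]), array([-2.3000e-03, -1.7200e-02, -3.0887e+00])] shift now-axes [ 437.96 -543.75  146.2 ] after-turn axes [ 408.35 -567.72  140.64]
```

Call:
jog_arm:
  commands:
    - {"dx": 34,"dy": -42,"dz": 5,"wx": -0.001,"wy": 0,"wz": 0.004,"grip": 50}
    - {"dx": 34,"dy": -42,"dz": 5,"wx": -0.001,"wy": 0,"wz": 0.004,"grip": 50}
    - {"dx": 34,"dy": -42,"dz": 5,"wx": -0.001,"wy": 0,"wz": 0.004,"grip": 50}
    - {"dx": 34,"dy": -42,"dz": 5,"wx": -0.001,"wy": 0,"wz": 0.004,"grip": 50}
    - {"dx": 34,"dy": -42,"dz": 5,"wx": -0.001,"wy": 0,"wz": 0.004,"grip": 50}
    - {"dx": 34,"dy": -42,"dz": 5,"wx": -0.001,"wy": 0,"wz": 0.004,"grip": 50}
    - {"dx": 34,"dy": -42,"dz": 5,"wx": -0.001,"wy": 0,"wz": 0.004,"grip": 50}
    - {"dx": 34,"dy": -42,"dz": 5,"wx": -0.001,"wy": 0,"wz": 0.004,"grip": 50}
    - {"dx": 34,"dy": -42,"dz": 5,"wx": -0.001,"wy": 0,"wz": 0.004,"grip": 50}
    - {"dx": 34,"dy": -42,"dz": 5,"wx": -0.001,"wy": 0,"wz": 0.004,"grip": 50}
    - {"dx": 34,"dy": -42,"dz": 5,"wx": -0.001,"wy": 0,"wz": 0.004,"grip": 50}
    - {"dx": 34,"dy": -42,"dz": 5,"wx": -0.001,"wy": 0,"wz": 0.004,"grip": 50}

```text
time_s: 2.3
tcp_pos: [484.4, -67.6, 194.4]
eef_rot: [3.131, 0.21, -0.002]
ft_force: [0.0, -1.5, -0.3]
opening: 0.584
```

```bash
python3 -c "
from h import *
go((520,27.1),110,7.8)"
```

```text
t 2.30 tcp [484.36 -67.62 194.41] yaw 7.67 tilt 0.004 q [-0.16  0.32  1.97 -0.01  0.85 -0.29] F [ 0.  -1.5 -0.3] op 0.584
turn [array([ 0.0038,  0.0015, -0.0023]), array([ 2.4000e-03, -5.9000e-03,  3.1393e+00])] shift now-axes [ 48.1  -89.44  84.  ] after-turn axes [ 48.17 -89.01  84.41]
```

Call:
jog_arm:
  commands:
    - {"dx": 16,"dy": -30,"dz": 20,"wx": 0.002,"wy": 0,"wz": -0.002,"grip": 50}
    - {"dx": 16,"dy": -30,"dz": 20,"wx": 0.002,"wy": 0.001,"wz": 0,"grip": 50}
    - {"dx": 16,"dy": -29,"dz": 20,"wx": 0,"wy": 0,"wz": 0,"grip": 50}
    - {"dx": 0,"dy": 0,"dz": 20,"wx": 0,"wy": 0,"wz": 0,"grip": 50}

```text
time_s: 2.7
tcp_pos: [526.0, 36.3, 113.6]
eef_rot: [-3.134, -0.223, -0.012]
ft_force: [0.4, -0.3, 0.0]
opening: 0.588
```

Run:
```python
from h import *
go((520,27.1),52,7.8)
a,_=snap('scene');b,_=snap('top')
o=np.zeros((560,800,3),np.uint8)
o[:280,:800]=0
x=cv2.resize(a[150:260,140:300],(800,550),interpolation=cv2.INTER_CUBIC);cv2.imwrite('pics/s2.png',x)
```

```text
t 2.70 tcp [525.98  36.28 113.57] yaw 8.14 tilt 0.008 q [ 0.05  0.5   1.94  0.    0.7  -0.1 ] F [ 0.4 -0.3  0. ] op 0.588
turn [array([ 0.0005, -0.0078,  0.0059]), array([ 1.2200e-02,  8.0000e-04, -3.1356e+00])] shift now-axes [-7.7   8.21 61.51] after-turn axes [-7.17  8.28 61.57]
```

View pics/s2.png

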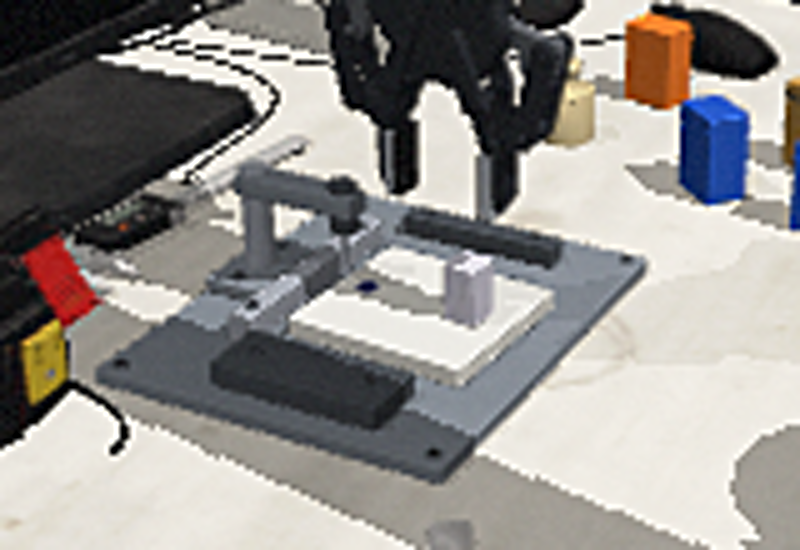

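The scene view shows the open fingers above the tile with the stud between and below them. The stud's top is at crop (468,260), which is about (233.6,202) in the full image. I'll cross-check the stud and spot from this view.

Run:
```python
from h import *
print(onz('scene',140+468/5-.4,150+260/5-.4,56), onz('scene',140+367/5-.4,150+287/5-.4,22),onz('scene',140+346/5-.4,150+258/5-.4,27), W(27,0))
```

```text
[519.35532722  28.21490004  56.        ] [585.29402009  38.24916821  22.        ] [612.19777663  26.71492673  27.        ] [602.36732171  37.28674819]
```

Call:
jog_arm:
  commands:
    - {"dx": -4,"dy": 4,"dz": 0,"wx": 0,"wy": -0.008,"wz": 0.006,"grip": 50}
    - {"dx": 0,"dy": 0,"dz": 0,"wx": 0,"wy": 0,"wz": 0,"grip": 50}
    - {"dx": -3,"dy": 4,"dz": -1,"wx": 0,"wy": 0,"wz": 0,"grip": 50}
    - {"dx": 0,"dy": 0,"dz": 0,"wx": 0,"wy": 0,"wz": 0,"grip": 50}

```text
time_s: 3.2
tcp_pos: [516.3, 22.4, 115.1]
eef_rot: [3.134, 0.207, -0.011]
ft_force: [0.0, 0.1, 0.9]
opening: 0.58
```

```bash
python3 -c "
from h import *
go((520,27.1),52,7.8)"
```

```text
t 3.20 tcp [516.28  22.43 115.07] yaw 7.54 tilt 0.007 q [ 0.02  0.49  1.95 -0.    0.71 -0.11] F [0.  0.1 0.9] op 0.580
turn [array([ 0.0007,  0.0072, -0.0045]), array([ 1.1200e-02, -1.1000e-03,  3.1371e+00])] shift now-axes [ 4.75 -4.18 63.03] after-turn axes [ 4.32 -4.12 63.07]
```

Call:
jog_arm:
  commands:
    - {"dx": 3,"dy": -3,"dz": 12,"wx": 0,"wy": 0.005,"wz": -0.003,"grip": 50}
    - {"dx": 0,"dy": 0,"dz": 12,"wx": 0,"wy": 0,"wz": 0,"grip": 50}
    - {"dx": 0,"dy": 0,"dz": 8,"wx": 0,"wy": 0,"wz": 0,"grip": 50}
    - {"dx": 0,"dy": 0,"dz": 0,"wx": 0,"wy": 0,"wz": 0,"grip": 50}
    - {"dx": 0,"dy": 0,"dz": 0,"wx": 0,"wy": 0,"wz": 0,"grip": 50}

```text
time_s: 3.7
tcp_pos: [519.4, 25.0, 81.0]
eef_rot: [3.134, 0.209, 0.0]
ft_force: [-0.6, -0.6, -0.2]
opening: 0.585
```

```bash
python3 -c "
from h import *
go((520,27.5),52,7.8)"
```

```text
t 3.70 tcp [519.38  25.03  80.96] yaw 7.61 tilt 0.001 q [ 0.03  0.55  1.96 -0.    0.64 -0.11] F [-0.6 -0.6 -0.2] op 0.585
turn [array([ 0.0008,  0.    , -0.0033]), array([ 0.0000e+00, -1.2000e-03,  3.1383e+00])] shift now-axes [ 0.94 -2.39 28.96] after-turn axes [ 0.95 -2.36 28.96]
```

Call:
jog_arm:
  commands:
    - {"dx": 0.9,"dy": -2.3,"dz": 9,"wx": 0,"wy": 0,"wz": -0.003,"grip": 50}
    - {"dx": 0,"dy": 0,"dz": 9,"wx": 0,"wy": 0,"wz": 0,"grip": 50}
    - {"dx": 0,"dy": 0,"dz": 6,"wx": 0,"wy": 0,"wz": 0,"grip": 50}
    - {"dx": 0,"dy": 0,"dz": 0,"wx": 0,"wy": 0,"wz": 0,"grip": 50}
    - {"dx": 0,"dy": 0,"dz": 0,"wx": 0,"wy": 0,"wz": 0,"grip": 50}

```text
time_s: 4.2
tcp_pos: [520.0, 27.9, 54.5]
eef_rot: [3.133, 0.215, -0.001]
ft_force: [-0.2, -0.3, 0.4]
opening: 0.588
```

```bash
python3 -c "
from h import *
go((520,27.5),52,7.8)"
```

```text
t 4.20 tcp [519.97  27.91  54.46] yaw 7.84 tilt 0.001 q [ 0.03  0.6   1.96 -0.    0.59 -0.1 ] F [-0.2 -0.3  0.4] op 0.588
turn [array([0.0008, 0.0005, 0.0006]), array([-8.000e-04,  1.200e-03, -3.141e+00])] shift now-axes [-0.03  0.41  2.46] after-turn axes [-0.03  0.41  2.46]
```

Call:
jog_arm:
  commands:
    - {"dx": 0,"dy": 0.3,"dz": 1.5,"wx": 0,"wy": 0,"wz": 0,"grip": 15}
    - {"dx": 0,"dy": 0,"dz": 0,"wx": 0,"wy": 0,"wz": 0,"grip": 10}
    - {"dx": 0,"dy": 0,"dz": 0,"wx": 0,"wy": 0,"wz": 0,"grip": 10}
    - {"dx": 0,"dy": 0,"dz": 0,"wx": 0,"wy": 0,"wz": 0,"grip": 10}
    - {"dx": 0,"dy": 0,"dz": 0,"wx": 0,"wy": 0,"wz": 0,"grip": 10}
    - {"dx": 0,"dy": 0,"dz": 0,"wx": 0,"wy": 0,"wz": 0,"grip": 10}
    - {"dx": 0,"dy": 0,"dz": 0,"wx": 0,"wy": 0,"wz": 0,"grip": 10}

```text
time_s: 4.9
tcp_pos: [520.1, 27.5, 53.3]
eef_rot: [3.133, 0.214, 0.0]
ft_force: [-0.4, -0.5, -2.0]
opening: 0.22
```

```bash
python3 -c "
from h import *
go(W(-40,0),53,11.4)"
```

```text
t 4.90 tcp [520.12  27.51  53.28] yaw 7.82 tilt 0.001 q [ 0.03  0.6   1.96 -0.    0.58 -0.1 ] F [-0.4 -0.5 -2. ] op 0.220
turn [array([ 0.0008, -0.0001, -0.0624]), array([-1.0000e-04, -1.2000e-03,  3.0792e+00])] shift now-axes [15.94  5.69  0.29] after-turn axes [15.56  6.67  0.28]
```

Call:
jog_arm:
  commands:
    - {"dx": 2,"dy": 1,"dz": 0.3,"wx": 0,"wy": 0,"wz": -0.02,"grip": 10}
    - {"dx": 2,"dy": 1,"dz": 0,"wx": 0,"wy": 0,"wz": -0.02,"grip": 10}
    - {"dx": 2,"dy": 1,"dz": 0,"wx": 0,"wy": 0,"wz": -0.02,"grip": 10}
    - {"dx": 2,"dy": 1,"dz": 0,"wx": 0,"wy": 0,"wz": 0,"grip": 10}
    - {"dx": 2,"dy": 1,"dz": 0,"wx": 0,"wy": 0,"wz": 0,"grip": 10}
    - {"dx": 0,"dy": 0,"dz": 0,"wx": 0,"wy": 0,"wz": 0,"grip": 10}
    - {"dx": 0,"dy": 0,"dz": 0,"wx": 0,"wy": 0,"wz": 0,"grip": 10}

```text
time_s: 5.6
tcp_pos: [531.7, 24.0, 53.3]
eef_rot: [3.125, 0.316, -0.0]
ft_force: [-1.5, -0.0, -0.2]
opening: 0.223
```

```bash
python3 -c "
from h import *
go(W(-40,0),53,11.4)"
```

```text
t 5.60 tcp [531.74  24.01  53.29] yaw 11.56 tilt 0.001 q [ 0.02  0.61  1.93 -0.    0.6  -0.18] F [-1.5 -0.  -0.2] op 0.223
turn [array([0.0008, 0.0002, 0.0028]), array([-3.0000e-04,  1.2000e-03, -3.1388e+00])] shift now-axes [4.86 0.96 0.29] after-turn axes [4.86 0.95 0.29]
```

Call:
jog_arm:
  commands:
    - {"dx": 1.5,"dy": 0.5,"dz": 0.3,"wx": 0,"wy": 0,"wz": 0.003,"grip": 10}
    - {"dx": 1.5,"dy": 0.4,"dz": 0,"wx": 0,"wy": 0,"wz": 0,"grip": 10}
    - {"dx": 1,"dy": 0,"dz": 0,"wx": 0,"wy": 0,"wz": 0,"grip": 10}
    - {"dx": 0,"dy": 0,"dz": 0,"wx": 0,"wy": 0,"wz": 0,"grip": 10}
    - {"dx": 0,"dy": 0,"dz": 0,"wx": 0,"wy": 0,"wz": 0,"grip": 10}

```text
time_s: 6.1
tcp_pos: [535.7, 24.0, 53.3]
eef_rot: [3.125, 0.311, -0.001]
ft_force: [-0.1, 0.5, 0.7]
opening: 0.222
```

```bash
python3 -c "
from h import *
go(W(-40,0),53,11.4)"
```

```text
t 6.10 tcp [535.67  23.97  53.27] yaw 11.38 tilt 0.001 q [ 0.02  0.61  1.92 -0.    0.6  -0.17] F [-0.1  0.5  0.7] op 0.222
turn [array([ 0.0007,  0.0008, -0.0004]), array([ 1.2000e-03, -1.1000e-03,  3.1412e+00])] shift now-axes [1.01 0.13 0.27] after-turn axes [1.01 0.13 0.27]
```

Call:
jog_arm:
  commands:
    - {"dx": 1,"dy": 0,"dz": 0.2,"wx": 0,"wy": 0,"wz": 0,"grip": 10}
    - {"dx": 1,"dy": 0,"dz": 0,"wx": 0,"wy": 0,"wz": 0,"grip": 10}
    - {"dx": 0.5,"dy": 0,"dz": 0,"wx": 0,"wy": 0,"wz": 0,"grip": 10}
    - {"dx": 0.3,"dy": 0,"dz": 0,"wx": 0,"wy": 0,"wz": 0,"grip": 10}

```text
time_s: 6.5
tcp_pos: [535.8, 24.0, 53.5]
eef_rot: [3.125, 0.311, -0.009]
ft_force: [-3.5, -1.0, 3.1]
opening: 0.221
```

```bash
python3 -c "
from h import *
go(W(-40,0),53,11.4)"
```

```text
t 6.50 tcp [535.83  23.98  53.45] yaw 11.38 tilt 0.006 q [ 0.02  0.62  1.92 -0.    0.61 -0.17] F [-3.5 -1.   3.1] op 0.221
turn [array([ 0.0004,  0.0059, -0.0003]), array([ 9.3000e-03, -6.0000e-04,  3.1413e+00])] shift now-axes [0.85 0.11 0.45] after-turn axes [0.85 0.11 0.45]
```

Call:
jog_arm:
  commands:
    - {"dx": -0.2,"dy": 0,"dz": 0,"wx": 0,"wy": 0,"wz": 0,"grip": 10}
    - {"dx": 0,"dy": 0,"dz": 0,"wx": 0,"wy": 0,"wz": 0,"grip": 45}
    - {"dx": 0,"dy": 0,"dz": 0,"wx": 0,"wy": 0,"wz": 0,"grip": 45}
    - {"dx": 0,"dy": 0,"dz": 0,"wx": 0,"wy": 0,"wz": 0,"grip": 45}
    - {"dx": 0,"dy": 0,"dz": 0,"wx": 0,"wy": 0,"wz": 0,"grip": 45}
    - {"dx": 0,"dy": 0,"dz": -10,"wx": 0,"wy": 0,"wz": 0,"grip": 45}
    - {"dx": 0,"dy": 0,"dz": -20,"wx": 0,"wy": 0,"wz": 0,"grip": 45}
    - {"dx": 0,"dy": 0,"dz": -40,"wx": 0,"wy": 0,"wz": 0,"grip": 45}
    - {"dx": 0,"dy": 0,"dz": -30,"wx": 0,"wy": 0,"wz": 0,"grip": 45}
    - {"dx": 0,"dy": 30,"dz": -10,"wx": 0,"wy": 0,"wz": 0,"grip": 70}
    - {"dx": 0,"dy": 40,"dz": 0,"wx": 0,"wy": 0,"wz": 0,"grip": 70}
    - {"dx": 0,"dy": 45,"dz": 0,"wx": 0,"wy": 0,"wz": 0,"grip": 70}
    - {"dx": 0,"dy": 45,"dz": 0,"wx": 0,"wy": 0,"wz": 0,"grip": 70}
    - {"dx": 0,"dy": 45,"dz": 0,"wx": 0,"wy": 0,"wz": 0,"grip": 70}

```text
time_s: 7.9
tcp_pos: [580.1, -177.9, 174.9]
eef_rot: [3.122, 0.326, 0.002]
ft_force: [0.5, 0.5, -0.5]
opening: 0.821
```

Run:
```python
from h import *
a,_=snap('scene');b,_=snap('top')
go((494.5,-306.5),120,-20.2)
x=cv2.resize(b[125:240,185:345],None,fx=5,fy=5,interpolation=cv2.INTER_CUBIC);cv2.imwrite('pics/t3.png',x)
```

```text
t 8.00 tcp [ 581.34 -181.45  175.19] yaw 11.65 tilt 0.006 q [-0.32  0.5   1.72 -0.    0.91 -0.52] F [0.5 0.6 0.5] op 0.821
turn [array([ 0.0037, -0.0044,  0.5559]), array([ 0.0059,  0.005 , -2.5857])] shift now-axes [-110.48  104.67   55.34] after-turn axes [-38.32 147.35  55.19]
```

View pics/t3.png

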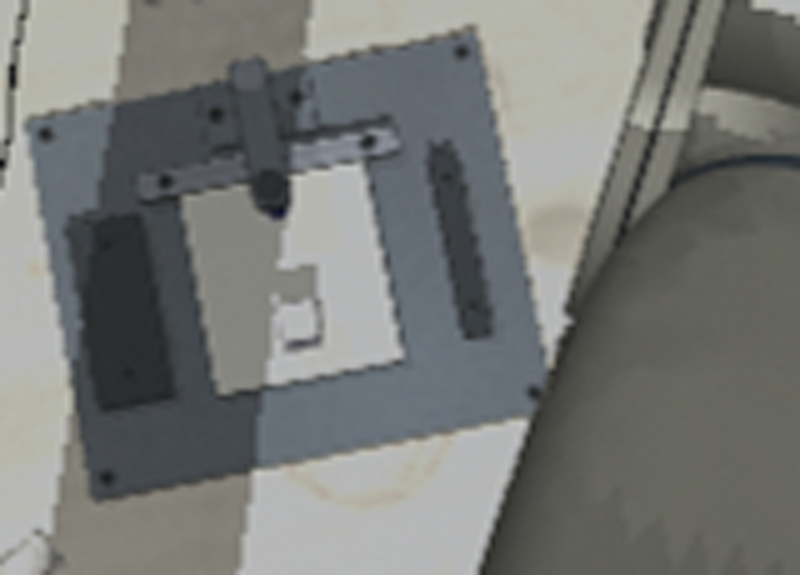

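The tile is flush with the fence. The spot is just visible under the chuck at crop (277,212). The tile corners are at about (180,197), (366,165), (404,360) and (215,395), and the gaps look right. I'll measure it, including the full plate outline.

```bash
cat > m2.py <<'E'
from h import *
np.set_printoptions(precision=2,suppress=True)
p=np.load('/tmp/top.npz')['p']
C=lambda u,v:(185+u/5-.4,125+v/5-.4)
S=dict(L=((28,120),(95,500),10),Rr=((475,30),(545,375),10),kr=((145,210),(175,397),24),tl=((180,200),(215,395),22),tr=((368,170),(404,358),22),nl=((428,148),(464,338),24),nr=((456,142),(492,332),24),
 T=((28,120),(225,83),10),fx=((290,158),(398,146),26),tf=((215,395),(404,360),22),B=((95,500),(530,418),10))
for k,(a,b,z) in S.items():
    l=edge('top',p,C(*a),C(*b),z,2.5)
    ex=W(1,0)-W(0,0);ey=W(0,1)-W(0,0);m=W(0,0)
    e,g=(ex,ey) if k in('L','Rr','kr','tl','tr','nl','nr') else (ey,ex)
    s=((m-l[0])@e)/(l[1]@e);print(k,'%.2f'%((l[0]+s*l[1]-m)@g),'ang %.2f res %.2f'%(ang(l),l[3]))
E
python3 m2.py
```

```text
L 125.04 ang 11.33 res 0.53
Rr -124.80 ang 11.13 res 0.45
kr 69.65 ang 11.54 res 0.53
tl 49.44 ang 11.10 res 0.44
tr -49.91 ang 11.54 res 0.42
nl -82.71 ang 11.49 res 0.44
nr -100.80 ang 11.01 res 0.56
T 102.11 ang 9.06 res 0.71
fx 42.32 ang 12.69 res 0.49
tf -65.83 ang 10.71 res 0.49
B -107.74 ang 11.45 res 0.50
```

Call:
jog_arm:
  commands:
    - {"dx": 0,"dy": 0,"dz": 0,"wx": 0,"wy": 0,"wz": 0.139,"grip": 70}
    - {"dx": 0,"dy": 0,"dz": 0,"wx": 0.001,"wy": -0.001,"wz": 0.139,"grip": 70}
    - {"dx": 0,"dy": 0,"dz": 0,"wx": 0.001,"wy": -0.001,"wz": 0.139,"grip": 70}
    - {"dx": 0,"dy": 0,"dz": 0,"wx": 0.001,"wy": -0.001,"wz": 0.139,"grip": 70}
    - {"dx": -8,"dy": 30,"dz": 10,"wx": 0,"wy": 0,"wz": 0,"grip": 70}
    - {"dx": -8,"dy": 35,"dz": 10,"wx": 0,"wy": 0,"wz": 0,"grip": 70}
    - {"dx": -8,"dy": 30,"dz": 10,"wx": 0,"wy": 0,"wz": 0,"grip": 70}
    - {"dx": -6,"dy": 15,"dz": 8,"wx": 0,"wy": 0,"wz": 0,"grip": 70}
    - {"dx": 0,"dy": 0,"dz": 0,"wx": 0,"wy": 0,"wz": 0,"grip": 70}
    - {"dx": 0,"dy": 0,"dz": 0,"wx": 0,"wy": 0,"wz": 0,"grip": 70}

```text
time_s: 9.0
tcp_pos: [511.1, -272.1, 141.3]
eef_rot: [-3.084, 0.59, -0.008]
ft_force: [-0.2, 0.6, -0.3]
opening: 0.82
```

```bash
python3 -c "
from h import *
go((494.5,-306.5),51,-20.2)"
```

```text
t 9.00 tcp [ 511.11 -272.07  141.29] yaw -21.64 tilt 0.005 q [-0.51  0.51  1.81  0.    0.82 -0.14] F [-0.2  0.6 -0.3] op 0.820
turn [array([-0.0023, -0.0045, -0.0252]), array([-0.007 ,  0.0035,  3.1164])] shift now-axes [-3.14 38.33 90.18] after-turn axes [-3.7  38.04 90.29]
```

Call:
jog_arm:
  commands:
    - {"dx": -1,"dy": 12,"dz": 7,"wx": -0.001,"wy": -0.002,"wz": -0.012,"grip": 70}
    - {"dx": -1,"dy": 12,"dz": 7,"wx": -0.001,"wy": -0.002,"wz": -0.012,"grip": 70}
    - {"dx": -1,"dy": 9,"dz": 7,"wx": 0,"wy": 0,"wz": 0,"grip": 70}
    - {"dx": 0,"dy": 0,"dz": 0,"wx": 0,"wy": 0,"wz": 0,"grip": 70}
    - {"dx": 0,"dy": 0,"dz": 0,"wx": 0,"wy": 0,"wz": 0,"grip": 70}
    - {"dx": 0,"dy": 0,"dz": 0,"wx": 0,"wy": 0,"wz": 0,"grip": 70}

```text
time_s: 9.6
tcp_pos: [501.1, -298.7, 122.1]
eef_rot: [3.094, -0.545, 0.008]
ft_force: [0.0, -0.2, 0.0]
opening: 0.822
```

Run:
```python
from h import *
go((494.5,-306.5),51,-20.2)
b,_=snap('top');a,_=snap('scene')
cv2.imwrite('pics/s4.png',cv2.resize(a[120:220,220:360],(800,571),interpolation=cv2.INTER_CUBIC))
```

```text
t 9.60 tcp [ 501.11 -298.67  122.13] yaw -19.98 tilt 0.005 q [-0.56  0.54  1.81  0.    0.79 -0.21] F [ 0.  -0.2  0. ] op 0.822
turn [array([-0.0008, -0.0049,  0.0038]), array([ 7.8000e-03, -1.3000e-03, -3.1378e+00])] shift now-axes [-3.89  9.67 71.1 ] after-turn axes [-3.5   9.63 71.13]
```

View pics/s4.png

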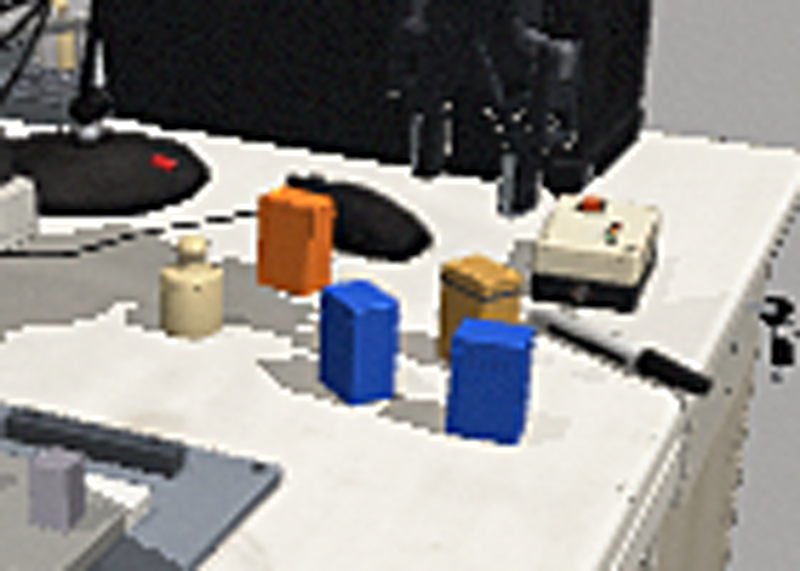

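The gripper is open above the banded brass block at crop (480,310), and the path down is clear.

Call:
jog_arm:
  commands:
    - {"dx": -3,"dy": 9,"dz": 5,"wx": -0.001,"wy": -0.004,"wz": 0.004,"grip": 70}
    - {"dx": 0,"dy": 0,"dz": 0,"wx": 0,"wy": 0,"wz": 0,"grip": 70}
    - {"dx": 0,"dy": 0,"dz": 8,"wx": 0,"wy": 0,"wz": 0,"grip": 70}
    - {"dx": 0,"dy": 0,"dz": 8,"wx": 0,"wy": 0,"wz": 0,"grip": 70}
    - {"dx": 0,"dy": 0,"dz": 0,"wx": 0,"wy": 0,"wz": 0,"grip": 70}
    - {"dx": 0,"dy": 0,"dz": 0,"wx": 0,"wy": 0,"wz": 0,"grip": 70}

```text
time_s: 10.3
tcp_pos: [494.7, -306.5, 99.3]
eef_rot: [3.092, -0.552, 0.001]
ft_force: [0.8, 1.7, -0.5]
opening: 0.821
```

```bash
python3 -c "
from h import *
go((494.5,-306.5),51,-20.2)"
```

```text
t 10.30 tcp [ 494.75 -306.53   99.31] yaw -20.23 tilt 0.001 q [-0.58  0.58  1.81 -0.    0.75 -0.22] F [ 0.8  1.7 -0.5] op 0.821
turn [array([ 0.0003, -0.0007, -0.0004]), array([-1.1000e-03, -4.0000e-04,  3.1411e+00])] shift now-axes [-2.800e-01  4.000e-02  4.831e+01] after-turn axes [-0.24  0.05 48.31]
```

Call:
jog_arm:
  commands:
    - {"dx": 0,"dy": 0,"dz": 10,"wx": 0,"wy": 0,"wz": 0,"grip": 70}
    - {"dx": 0,"dy": 0,"dz": 12,"wx": 0,"wy": 0,"wz": 0,"grip": 70}
    - {"dx": 0,"dy": 0,"dz": 12,"wx": 0,"wy": 0,"wz": 0,"grip": 70}
    - {"dx": 0,"dy": 0,"dz": 8,"wx": 0,"wy": 0,"wz": 0,"grip": 70}
    - {"dx": 0,"dy": 0,"dz": 0,"wx": 0,"wy": 0,"wz": 0,"grip": 70}
    - {"dx": 0,"dy": 0,"dz": 0,"wx": 0,"wy": 0,"wz": 0,"grip": 30}
    - {"dx": 0,"dy": 0,"dz": 0,"wx": 0,"wy": 0,"wz": 0,"grip": 30}
    - {"dx": 0,"dy": 0,"dz": 0,"wx": 0,"wy": 0,"wz": 0,"grip": 30}
    - {"dx": 0,"dy": 0,"dz": 0,"wx": 0,"wy": 0,"wz": 0,"grip": 30}
    - {"dx": 0,"dy": 0,"dz": 0,"wx": 0,"wy": 0,"wz": 0,"grip": 30}
    - {"dx": 0,"dy": 0,"dz": 0,"wx": 0,"wy": 0,"wz": 0,"grip": 30}
    - {"dx": 0,"dy": 0,"dz": 0,"wx": 0,"wy": 0,"wz": 0,"grip": 30}

```text
time_s: 11.5
tcp_pos: [494.6, -306.2, 53.2]
eef_rot: [3.093, -0.551, -0.0]
ft_force: [-0.7, -0.0, -2.7]
opening: 0.46
```

```bash
python3 -c "
from h import *
go((494.5,-306.5),51,-20.2)"
```

```text
t 11.50 tcp [ 494.58 -306.2    53.22] yaw -20.21 tilt 0.000 q [-0.57  0.66  1.82 -0.    0.66 -0.22] F [-0.7 -0.  -2.7] op 0.460
turn [array([ 0.0001,  0.0001, -0.0002]), array([ 1.0000e-04, -1.0000e-04,  3.1414e+00])] shift now-axes [0.03 0.31 2.22] after-turn axes [0.03 0.31 2.22]
```

Call:
jog_arm:
  commands:
    - {"dx": 0,"dy": 0,"dz": -15,"wx": 0,"wy": 0,"wz": 0,"grip": 30}
    - {"dx": 0,"dy": 0,"dz": -30,"wx": 0,"wy": 0,"wz": 0,"grip": 30}
    - {"dx": 0,"dy": 0,"dz": -30,"wx": 0,"wy": 0,"wz": 0,"grip": 30}
    - {"dx": 0,"dy": 0,"dz": -15,"wx": 0,"wy": 0,"wz": 0,"grip": 30}
    - {"dx": 0,"dy": 0,"dz": 0,"wx": 0,"wy": 0,"wz": -0.13,"grip": 30}
    - {"dx": 0,"dy": 0,"dz": 0,"wx": 0,"wy": 0,"wz": -0.13,"grip": 30}
    - {"dx": 0,"dy": 0,"dz": 0,"wx": 0,"wy": 0,"wz": -0.13,"grip": 30}
    - {"dx": 0,"dy": 0,"dz": 0,"wx": 0,"wy": 0,"wz": -0.12,"grip": 30}
    - {"dx": 0,"dy": 0,"dz": 0,"wx": 0,"wy": 0,"wz": 0,"grip": 30}

```text
time_s: 12.4
tcp_pos: [495.2, -306.5, 156.0]
eef_rot: [3.126, 0.276, 0.007]
ft_force: [0.1, 0.1, -2.2]
opening: 0.459
```

```bash
python3 -c "
from h import *
go(W(-20,-67),150,11.4)"
```

```text
t 12.40 tcp [ 495.19 -306.55  155.99] yaw 10.10 tilt 0.005 q [-0.57  0.49  1.8  -0.    0.85 -0.75] F [ 0.1  0.1 -2.2] op 0.459
turn [array([ 0.0037, -0.0038, -0.0226]), array([-0.0059, -0.0058,  3.1189])] shift now-axes [ 120.33 -251.68    5.52] after-turn axes [ 126.02 -248.87    5.99]
```

Call:
jog_arm:
  commands:
    - {"dx": 15,"dy": -29,"dz": 0,"wx": 0.001,"wy": -0.001,"wz": -0.006,"grip": 30}
    - {"dx": 15,"dy": -29,"dz": 0,"wx": 0.001,"wy": -0.001,"wz": -0.006,"grip": 30}
    - {"dx": 15,"dy": -29,"dz": 0,"wx": 0.001,"wy": -0.001,"wz": -0.006,"grip": 30}
    - {"dx": 15,"dy": -29,"dz": 0,"wx": 0.001,"wy": -0.001,"wz": -0.004,"grip": 30}
    - {"dx": 15,"dy": -29,"dz": 0,"wx": 0,"wy": 0,"wz": 0,"grip": 30}
    - {"dx": 15,"dy": -29,"dz": 0,"wx": 0,"wy": 0,"wz": 0,"grip": 30}
    - {"dx": 12,"dy": -24,"dz": 0,"wx": 0,"wy": 0,"wz": 0,"grip": 30}
    - {"dx": 6,"dy": -12,"dz": 0,"wx": 0,"wy": 0,"wz": 0,"grip": 30}
    - {"dx": 0,"dy": 0,"dz": 0,"wx": 0,"wy": 0,"wz": 0,"grip": 30}
    - {"dx": 0,"dy": 0,"dz": 0,"wx": 0,"wy": 0,"wz": 0,"grip": 30}
    - {"dx": 0,"dy": 0,"dz": 0,"wx": 0,"wy": 0,"wz": 0,"grip": 30}

```text
time_s: 13.5
tcp_pos: [567.0, -75.1, 162.7]
eef_rot: [3.128, 0.256, 0.009]
ft_force: [-0.0, -0.3, -2.3]
opening: 0.46
```

```bash
python3 -c "
from h import *
go(W(-20,-67),110,11.4)"
```

```text
t 13.50 tcp [567.02 -75.09 162.68] yaw 9.35 tilt 0.007 q [-0.15  0.47  1.82 -0.    0.85 -0.31] F [-0.  -0.3 -2.3] op 0.460
turn [array([ 0.0039, -0.0053, -0.0359]), array([-0.0082, -0.0061,  3.1057])] shift now-axes [  8.28 -36.71  52.58] after-turn axes [  9.86 -36.17  52.68]
```

Call:
jog_arm:
  commands:
    - {"dx": 0,"dy": 0,"dz": 0,"wx": 0.002,"wy": -0.002,"wz": -0.018,"grip": 30}
    - {"dx": 0,"dy": 0,"dz": 0,"wx": 0.002,"wy": -0.002,"wz": -0.016,"grip": 30}
    - {"dx": 3,"dy": -12,"dz": 10,"wx": 0,"wy": 0,"wz": 0,"grip": 30}
    - {"dx": 4,"dy": -12,"dz": 10,"wx": 0,"wy": 0,"wz": 0,"grip": 30}
    - {"dx": 2,"dy": -8,"dz": 10,"wx": 0,"wy": 0,"wz": 0,"grip": 30}
    - {"dx": 0,"dy": 0,"dz": 5,"wx": 0,"wy": 0,"wz": 0,"grip": 30}
    - {"dx": 0,"dy": 0,"dz": 0,"wx": 0,"wy": 0,"wz": 0,"grip": 30}
    - {"dx": 0,"dy": 0,"dz": 0,"wx": 0,"wy": 0,"wz": 0,"grip": 30}

```text
time_s: 14.3
tcp_pos: [568.2, -41.1, 123.1]
eef_rot: [-3.126, -0.308, 0.004]
ft_force: [0.2, 0.1, -1.9]
opening: 0.455
```

```bash
python3 -c "
from h import *
go(W(-20,-67),95,11.4)"
```

```text
t 14.30 tcp [568.23 -41.14 123.1 ] yaw 11.24 tilt 0.002 q [-0.09  0.53  1.83  0.    0.78 -0.29] F [ 0.2  0.1 -1.9] op 0.455
turn [array([-0.001 ,  0.0022, -0.0027]), array([3.4000e-03, 1.5000e-03, 3.1388e+00])] shift now-axes [ 2.02 -3.11 28.1 ] after-turn axes [ 1.96 -3.14 28.1 ]
```

Call:
jog_arm:
  commands:
    - {"dx": 2,"dy": -3,"dz": 8,"wx": -0.001,"wy": 0.002,"wz": -0.003,"grip": 30}
    - {"dx": 0,"dy": 0,"dz": 10,"wx": 0,"wy": 0,"wz": 0,"grip": 30}
    - {"dx": 0,"dy": 0,"dz": 6,"wx": 0,"wy": 0,"wz": 0,"grip": 30}
    - {"dx": 0,"dy": 0,"dz": 0,"wx": 0,"wy": 0,"wz": 0,"grip": 30}
    - {"dx": 0,"dy": 0,"dz": 0,"wx": 0,"wy": 0,"wz": 0,"grip": 30}

```text
time_s: 14.8
tcp_pos: [570.1, -38.2, 97.2]
eef_rot: [3.126, 0.312, 0.001]
ft_force: [-0.0, -0.9, -1.3]
opening: 0.462
```

Run:
```python
from h import *
go(W(-20,-67),63.5,11.4)
a,_=snap('scene')
cv2.imwrite('pics/s5.png',cv2.resize(a[150:260,140:300],(800,550),interpolation=cv2.INTER_CUBIC))
```

```text
t 14.80 tcp [570.1  -38.16  97.21] yaw 11.39 tilt 0.001 q [-0.09  0.57  1.84 -0.    0.73 -0.29] F [-0.  -0.9 -1.3] op 0.462
turn [array([ 0.0005, -0.0008, -0.0002]), array([-1.2000e-03, -7.0000e-04,  3.1414e+00])] shift now-axes [-0.48 -0.6  33.71] after-turn axes [-0.46 -0.58 33.71]
```

View pics/s5.png

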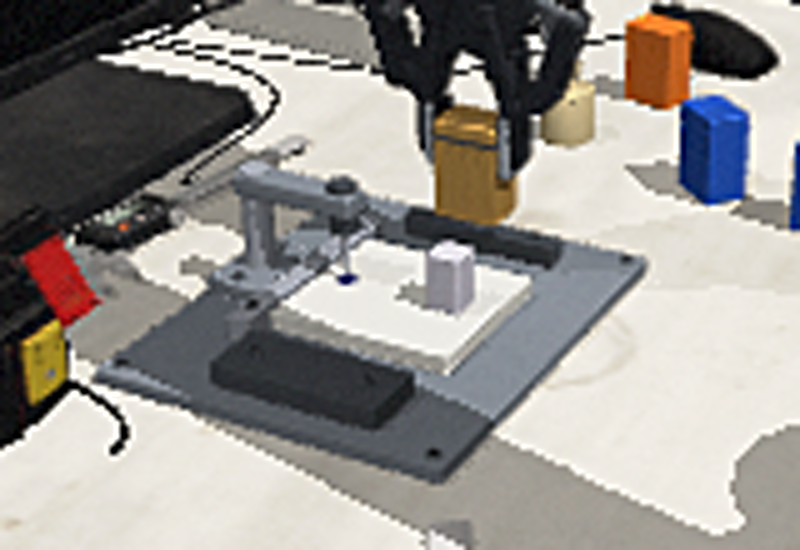

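The spacer hangs over the wide gap, clear of the stand. The needle tip is directly over the spot at crop (347,280).

Call:
jog_arm:
  commands:
    - {"dx": -0.3,"dy": -0.5,"dz": 6,"wx": 0,"wy": 0,"wz": 0,"grip": 30}
    - {"dx": 0,"dy": 0,"dz": 6,"wx": 0,"wy": 0,"wz": 0,"grip": 30}
    - {"dx": 0,"dy": 0,"dz": 3,"wx": 0,"wy": 0,"wz": 0,"grip": 30}
    - {"dx": 0,"dy": 0,"dz": 0,"wx": 0,"wy": 0,"wz": 0,"grip": 30}
    - {"dx": 0,"dy": 0,"dz": 0,"wx": 0,"wy": 0,"wz": 0,"grip": 30}

```text
time_s: 15.35
tcp_pos: [570.0, -37.9, 81.4]
eef_rot: [3.126, 0.311, 0.003]
ft_force: [0.3, -0.4, -1.7]
opening: 0.458
```

```bash
python3 -c "
from h import *
go(W(-20,-67),63.5,11.4)"
```

```text
t 15.35 tcp [570.   -37.94  81.42] yaw 11.37 tilt 0.002 q [-0.09  0.6   1.84 -0.    0.7  -0.29] F [ 0.3 -0.4 -1.7] op 0.458
turn [array([ 0.0007, -0.0017, -0.0006]), array([-2.700e-03, -1.100e-03,  3.141e+00])] shift now-axes [-0.44 -0.36 17.91] after-turn axes [-0.4  -0.35 17.92]
```

Call:
jog_arm:
  commands:
    - {"dx": 0,"dy": -0.3,"dz": 3,"wx": 0,"wy": -0.001,"wz": 0,"grip": 30}
    - {"dx": 0,"dy": 0,"dz": 3,"wx": 0,"wy": 0,"wz": 0,"grip": 30}
    - {"dx": 0,"dy": 0,"dz": 3,"wx": 0,"wy": 0,"wz": 0,"grip": 30}
    - {"dx": 0,"dy": 0,"dz": 0,"wx": 0,"wy": 0,"wz": 0,"grip": 30}

```text
time_s: 15.75
tcp_pos: [570.4, -37.2, 72.8]
eef_rot: [3.126, 0.311, 0.003]
ft_force: [-0.6, -0.1, -1.7]
opening: 0.457
```

```bash
python3 -c "
from h import *
go(W(-20,-67),63.5,11.4)"
```

```text
t 15.75 tcp [570.43 -37.18  72.81] yaw 11.35 tilt 0.002 q [-0.09  0.61  1.84  0.    0.68 -0.28] F [-0.6 -0.1 -1.7] op 0.457
turn [array([ 0.0005, -0.0018, -0.0008]), array([-2.9000e-03, -7.0000e-04,  3.1408e+00])] shift now-axes [-0.99  0.31  9.31] after-turn axes [-0.97  0.31  9.31]
```

Call:
jog_arm:
  commands:
    - {"dx": 0,"dy": 0.2,"dz": 3,"wx": 0,"wy": -0.001,"wz": 0,"grip": 30}
    - {"dx": 0,"dy": 0,"dz": 3,"wx": 0,"wy": 0,"wz": 0,"grip": 30}
    - {"dx": 0,"dy": 0,"dz": 2,"wx": 0,"wy": 0,"wz": 0,"grip": 30}
    - {"dx": 0,"dy": 0,"dz": 0,"wx": 0,"wy": 0,"wz": 0,"grip": 30}

```text
time_s: 16.15
tcp_pos: [570.3, -37.3, 63.8]
eef_rot: [3.126, 0.311, 0.001]
ft_force: [-0.2, 1.3, -2.4]
opening: 0.459
```

```bash
python3 -c "
from h import *
go(W(-20,-67),63.5,11.4)"
```

```text
t 16.15 tcp [570.32 -37.26  63.8 ] yaw 11.36 tilt 0.000 q [-0.09  0.63  1.84 -0.    0.67 -0.28] F [-0.2  1.3 -2.4] op 0.459
turn [array([ 0.0002, -0.0003, -0.0008]), array([-5.0000e-04, -4.0000e-04,  3.1408e+00])] shift now-axes [-0.85  0.26  0.3 ] after-turn axes [-0.85  0.26  0.3 ]
```

Call:
jog_arm:
  commands:
    - {"dx": 0,"dy": 0,"dz": 0.6,"wx": 0,"wy": 0,"wz": 0,"grip": 30}
    - {"dx": 0,"dy": 0,"dz": 0.6,"wx": 0,"wy": 0,"wz": 0,"grip": 30}
    - {"dx": 0,"dy": 0,"dz": 0.3,"wx": 0,"wy": 0,"wz": 0,"grip": 30}

```text
time_s: 16.45
tcp_pos: [570.3, -37.3, 62.7]
eef_rot: [3.126, 0.311, 0.0]
ft_force: [-2.1, 1.0, 3.7]
opening: 0.458
```

Call:
jog_arm:
  commands:
    - {"dx": 0,"dy": 0,"dz": 0,"wx": 0,"wy": 0,"wz": 0,"grip": 60}
    - {"dx": 0,"dy": 0,"dz": 0,"wx": 0,"wy": 0,"wz": 0,"grip": 60}
    - {"dx": 0,"dy": 0,"dz": 0,"wx": 0,"wy": 0,"wz": 0,"grip": 60}
    - {"dx": 0,"dy": 0,"dz": 0,"wx": 0,"wy": 0,"wz": 0,"grip": 60}
    - {"dx": 0,"dy": 0,"dz": -5,"wx": 0,"wy": 0,"wz": 0,"grip": 60}
    - {"dx": 0,"dy": 0,"dz": -15,"wx": 0,"wy": 0,"wz": 0,"grip": 60}
    - {"dx": 0,"dy": 0,"dz": -30,"wx": 0,"wy": 0,"wz": 0,"grip": 60}
    - {"dx": 0,"dy": 0,"dz": -30,"wx": 0,"wy": 0,"wz": 0,"grip": 60}
    - {"dx": 0,"dy": 0,"dz": -10,"wx": 0,"wy": 0,"wz": 0,"grip": 60}
    - {"dx": 0,"dy": 0,"dz": 0,"wx": 0,"wy": 0,"wz": 0,"grip": 60}

```text
time_s: 17.45
tcp_pos: [571.3, -37.8, 159.6]
eef_rot: [3.125, 0.311, 0.005]
ft_force: [-0.5, 0.3, -0.2]
opening: 0.705
```

Run:
```python
from h import *
go((535.8,24),110,11.4)
a,_=snap('scene')
cv2.imwrite('pics/s6.png',cv2.resize(a[150:260,140:300],(800,550),interpolation=cv2.INTER_CUBIC))
```

```text
t 17.45 tcp [571.31 -37.8  159.64] yaw 11.36 tilt 0.004 q [-0.09  0.47  1.81 -0.    0.85 -0.28] F [-0.5  0.3 -0.2] op 0.705
turn [array([ 0.0017, -0.0033, -0.0007]), array([-5.2000e-03, -2.7000e-03,  3.1409e+00])] shift now-axes [-22.81 -67.67  49.45] after-turn axes [-22.6  -67.6   49.64]
```

View pics/s6.png

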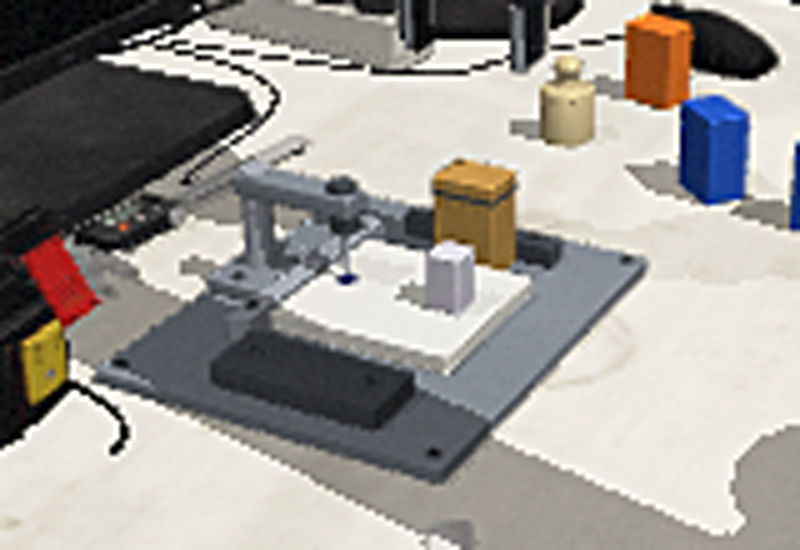

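The spacer stands upright in the gap. The tile hasn't moved, and the spot is still under the tip. Going back to the stud.

Call:
jog_arm:
  commands:
    - {"dx": -5,"dy": -15,"dz": 5,"wx": 0.001,"wy": -0.001,"wz": 0,"grip": 45}
    - {"dx": -6,"dy": -20,"dz": 10,"wx": 0,"wy": -0.001,"wz": 0,"grip": 45}
    - {"dx": -6,"dy": -18,"dz": 10,"wx": 0,"wy": -0.001,"wz": 0,"grip": 45}
    - {"dx": -3,"dy": -10,"dz": 10,"wx": 0,"wy": 0,"wz": 0,"grip": 45}
    - {"dx": 0,"dy": 0,"dz": 5,"wx": 0,"wy": 0,"wz": 0,"grip": 45}
    - {"dx": 0,"dy": 0,"dz": 0,"wx": 0,"wy": 0,"wz": 0,"grip": 45}
    - {"dx": 0,"dy": 0,"dz": 0,"wx": 0,"wy": 0,"wz": 0,"grip": 45}

```text
time_s: 18.2
tcp_pos: [531.9, 24.2, 110.1]
eef_rot: [-3.125, -0.311, 0.019]
ft_force: [-0.4, -1.3, -0.4]
opening: 0.525
```

```bash
python3 -c "
from h import *
go((535.8,24),90,11.4)"
```

```text
t 18.20 tcp [531.89  24.2  110.14] yaw 11.35 tilt 0.012 q [ 0.02  0.51  1.91 -0.    0.73 -0.17] F [-0.4 -1.3 -0.4] op 0.525
turn [array([-0.0018,  0.0117, -0.0009]), array([1.8400e-02, 2.9000e-03, 3.1407e+00])] shift now-axes [ 4.03  1.   20.09] after-turn axes [ 3.79  0.97 20.14]
```

Call:
jog_arm:
  commands:
    - {"dx": 4,"dy": 1,"dz": 5,"wx": -0.001,"wy": 0.01,"wz": 0,"grip": 45}
    - {"dx": 0,"dy": 0,"dz": 10,"wx": 0,"wy": 0,"wz": 0,"grip": 45}
    - {"dx": 0,"dy": 0,"dz": 5,"wx": 0,"wy": 0,"wz": 0,"grip": 45}
    - {"dx": 0,"dy": 0,"dz": 0,"wx": 0,"wy": 0,"wz": 0,"grip": 45}
    - {"dx": 0,"dy": 0,"dz": 0,"wx": 0,"wy": 0,"wz": 0,"grip": 45}

```text
time_s: 18.7
tcp_pos: [538.0, 22.3, 88.8]
eef_rot: [-3.126, -0.307, -0.002]
ft_force: [-0.3, -0.1, -0.5]
opening: 0.527
```

```bash
python3 -c "
from h import *
go((535.8,24),53.4,11.4)"
```

```text
t 18.70 tcp [538.03  22.33  88.79] yaw 11.21 tilt 0.001 q [ 0.02  0.55  1.91  0.    0.67 -0.18] F [-0.3 -0.1 -0.5] op 0.527
turn [array([-0.0002, -0.0014, -0.0033]), array([-2.2000e-03,  3.0000e-04,  3.1383e+00])] shift now-axes [-1.92 -2.06 35.39] after-turn axes [-1.86 -2.07 35.39]
```

Call:
jog_arm:
  commands:
    - {"dx": -1.7,"dy": -1.9,"dz": 8,"wx": 0,"wy": -0.001,"wz": -0.003,"grip": 45}
    - {"dx": 0,"dy": 0,"dz": 10,"wx": 0,"wy": 0,"wz": 0,"grip": 45}
    - {"dx": 0,"dy": 0,"dz": 8,"wx": 0,"wy": 0,"wz": 0,"grip": 45}
    - {"dx": 0,"dy": 0,"dz": 4,"wx": 0,"wy": 0,"wz": 0,"grip": 45}
    - {"dx": 0,"dy": 0,"dz": 0,"wx": 0,"wy": 0,"wz": 0,"grip": 45}
    - {"dx": 0,"dy": 0,"dz": 0,"wx": 0,"wy": 0,"wz": 0,"grip": 45}

```text
time_s: 19.3
tcp_pos: [535.7, 24.0, 55.9]
eef_rot: [-3.126, -0.312, 0.0]
ft_force: [-0.1, 0.3, 0.7]
opening: 0.525
```

```bash
python3 -c "
from h import *
go((535.8,24),53.4,11.4)"
```

```text
t 19.30 tcp [535.69  24.02  55.93] yaw 11.40 tilt 0.000 q [ 0.02  0.61  1.92  0.    0.61 -0.18] F [-0.1  0.3  0.7] op 0.525
turn [array([-0.0003,  0.    , -0.0001]), array([0.0000e+00, 4.0000e-04, 3.1415e+00])] shift now-axes [0.1  0.04 2.52] after-turn axes [0.1  0.04 2.53]
```

Call:
jog_arm:
  commands:
    - {"dx": 0,"dy": 0,"dz": 2,"wx": 0,"wy": 0,"wz": 0,"grip": 45}
    - {"dx": 0,"dy": 0,"dz": 0,"wx": 0,"wy": 0,"wz": 0,"grip": 10}
    - {"dx": 0,"dy": 0,"dz": 0,"wx": 0,"wy": 0,"wz": 0,"grip": 10}
    - {"dx": 0,"dy": 0,"dz": 0,"wx": 0,"wy": 0,"wz": 0,"grip": 10}
    - {"dx": 0,"dy": 0,"dz": 0,"wx": 0,"wy": 0,"wz": 0,"grip": 10}
    - {"dx": 0,"dy": 0,"dz": 0,"wx": 0,"wy": 0,"wz": 0,"grip": 10}
    - {"dx": 0.5,"dy": 0,"dz": 0.2,"wx": 0,"wy": 0,"wz": 0,"grip": 10}
    - {"dx": 1,"dy": 0,"dz": 0.2,"wx": 0,"wy": 0,"wz": 0,"grip": 10}
    - {"dx": 1.5,"dy": 0,"dz": 0.2,"wx": 0,"wy": 0,"wz": 0,"grip": 10}
    - {"dx": 1.5,"dy": 0,"dz": 0.2,"wx": 0,"wy": 0,"wz": 0,"grip": 10}

```text
time_s: 20.3
tcp_pos: [535.9, 24.0, 54.5]
eef_rot: [3.126, 0.313, -0.014]
ft_force: [-8.1, -2.9, 10.0]
opening: 0.221
```

```bash
python3 -c "
from h import *
go((535.8,24),53.4,11.4)"
```

```text
t 20.30 tcp [535.91  24.02  54.52] yaw 11.43 tilt 0.009 q [ 0.02  0.61  1.92 -0.    0.62 -0.18] F [-8.1 -2.9 10. ] op 0.221
turn [array([-0.0007,  0.0087,  0.0005]), array([-1.360e-02, -1.100e-03, -3.141e+00])] shift now-axes [-0.1  -0.    1.12] after-turn axes [-0.11 -0.    1.12]
```

Call:
jog_arm:
  commands:
    - {"dx": 1.2,"dy": 0,"dz": 0,"wx": 0,"wy": 0.006,"wz": 0,"grip": 10}
    - {"dx": 1.2,"dy": 0,"dz": 0,"wx": 0,"wy": 0.006,"wz": 0,"grip": 10}
    - {"dx": 1.2,"dy": 0,"dz": 0,"wx": 0,"wy": 0.006,"wz": 0,"grip": 10}

```text
time_s: 20.6
tcp_pos: [535.7, 24.0, 54.4]
eef_rot: [-3.124, -0.313, -0.003]
ft_force: [-4.9, -2.0, 5.8]
opening: 0.223
```

Run:
```python
from h import *
go((535.8,24),53.4,11.4)
a,_=snap('scene');b,_=snap('top')
o=np.zeros((575,800,3),np.uint8)
x=cv2.resize(a[160:260,155:285],(650,500),interpolation=cv2.INTER_CUBIC)
cv2.imwrite('pics/s7.png',x);s=status.get_state();print(s['ft_force'],s['torque'],s['qd'].round(4),s['time_s'],s['tcp_pos'])
```

```text
t 20.60 tcp [535.72  24.01  54.41] yaw 11.44 tilt 0.002 q [ 0.02  0.61  1.92  0.    0.6  -0.18] F [-4.9 -2.   5.8] op 0.223
turn [array([-0.0013, -0.002 ,  0.0007]), array([ 3.1000e-03, -2.0000e-03, -3.1409e+00])] shift now-axes [0.08 0.02 1.01] after-turn axes [0.08 0.02 1.01]
[-4.44870918 -2.52651333  3.74661981] [-0.52014722  0.99604522  0.06672004] [ 0.0012  0.0004 -0.0017 -0.0004  0.0038  0.0017] 20.7 [535.70885627  24.00120009  54.41029296]
```

View pics/s7.png

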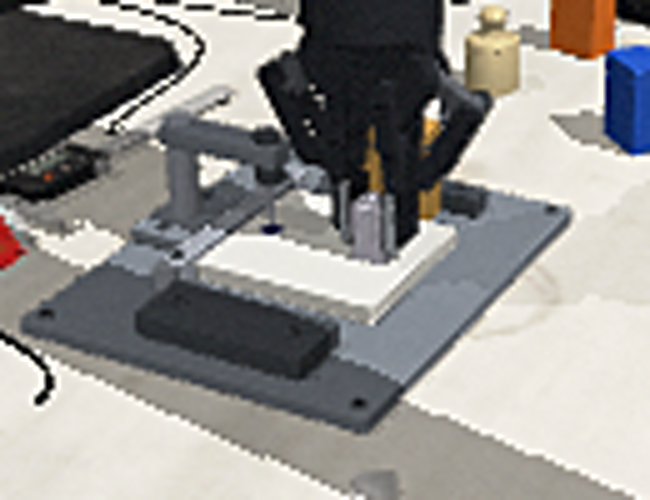

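The stud is gripped, the tile is flat against the fence and the spot is under the needle at crop (272,228). The push is about 5 N, so I'll raise it for margin.

Call:
jog_arm:
  commands:
    - {"dx": 1.8,"dy": 0,"dz": 0,"wx": 0,"wy": 0.003,"wz": 0,"grip": 10}
    - {"dx": 2,"dy": 0,"dz": 0,"wx": 0,"wy": 0.004,"wz": 0,"grip": 10}

```text
time_s: 20.9
tcp_pos: [535.7, 24.0, 54.4]
eef_rot: [-3.124, -0.313, -0.001]
ft_force: [-7.5, -4.0, 10.0]
opening: 0.225
```

```bash
python3 - <<'E'
from h import *
for i in range(12):
    a,_=cams.snapshot('scene')
    s=status.get_state()
    if i%3==2: print(s['time_s'],s['ft_force'].round(1),s['tcp_pos'].round(2),s['qd'].round(3))
go((535.8,24),54.4,11.4)
snap('top')
E
python3 m2.py | grep -E 'tl|tr|tf|kr|nl'
```

```text
21.05 [-7.7 -4.3  8.3] [535.74  23.98  54.42] [ 0.001  0.     0.001  0.    -0.001  0.001]
21.2 [-7.5 -4.6  7.9] [535.69  24.01  54.37] [-0.001 -0.001 -0.001 -0.002 -0.001  0.   ]
21.35 [-7.6 -3.2  8. ] [535.7   24.01  54.37] [ 0.001 -0.     0.001  0.001 -0.001  0.002]
21.5 [-8.2 -3.9  8.7] [535.72  24.    54.39] [-0.     0.     0.003  0.002  0.002 -0.001]
t 21.50 tcp [535.72  24.    54.39] yaw 11.46 tilt 0.002 q [ 0.02  0.61  1.92  0.    0.6  -0.18] F [-8.2 -3.9  8.7] op 0.224
turn [array([-0.0019, -0.001 ,  0.001 ]), array([ 1.5000e-03, -3.0000e-03, -3.1406e+00])] shift now-axes [ 0.08  0.01 -0.01] after-turn axes [ 0.08  0.01 -0.01]
kr 67.95 ang 8.30 res 3.00
tl 46.72 ang 7.43 res 1.19
tr -56.18 ang 8.10 res 0.79
nl -83.96 ang 17.40 res 1.39
tf -61.73 ang 10.21 res 0.93
```

The force is steady at about 8 N and everything is at rest. The arm blocks the top view, so those edge fits mean nothing, but the scene picture and the unchanged TCP agree.

```bash
python3 -c "
from h import *
print(arm.hand_in())"
```

```text
the job is handed in; nothing more can be done
None
```

I slid the tile to the fence by its stud and stood the brass spacer in the wide gap beside the thin stop. I then gripped the stud again and handed the job in at about 21.6 s, with the tile still pressed against the fence. The hand-in gave no verdict.

**Tile position:** With the arm out of the way after the slide, the top view put the tile's centre within about 0.2 mm of the plate's y centre line, and its sides were within 0.5° of the plate. Both oblique views after that showed the spot directly under the needle.

**Spacer:** It went into the gap with only small side forces and touched down at the height expected for the plate. The view after release showed it upright and on its own.

**Final press:** The push towards the fence held steady at about 8 N, with about 8 N pressing down. The tool was tilted 0.002 rad and the joints were at rest.

**Checks that failed or are missing:**
- **Last top-view measurement:** It was useless because the arm blocked the view. The final position therefore rests on the scene picture and on the TCP being within about 0.1 mm of where it was when the tile first met the fence.
- **Fence force:** I could not measure it directly; it is inferred from the wrist force.
- **Untouched objects:** I did not measure the stand or the bystanders after the job. The path was planned clear of them, and no unexpected forces showed.

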